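# Stack a vial tray on the shaker's carrier tray

## Task

Lift the vial tray by its handle and lower it onto the carrier tray of the laboratory shaker, feeling for the place where its four corner lugs drop into the sockets; it must be fully home, flush and level. Keep hold of it until it is home, handle it gently (never let the trays press on each other with more than about 30 N, and keep it upright), then let go and back away. Leave the other things on the bench where they are.

Things in the scene. Friction and masses are not known exactly. Their poses are not given: they have to be found in the camera images.
- tray: the loose vial tray: white plastic, 16 small capped vials in a grey block, steel bridge handle; 110 x 156 mm (its own x, y), about 0.5 kg. Origin: centre of its flat underside, 12 mm above the bench while it stands on its four lugs; z up. End walls 30 mm high, vial tops 53 mm above the underside. The same turned half round
- tray_grip (a point): middle of the tray's handle bar, 85 mm above the tray's underside, axes as the tray's. The bar is 14 mm wide (x), 14 mm high, and runs along the tray's y between two posts 12 mm square at y = +-58 mm; nothing taller than the vials is near it, so it can be gripped from above across x
- tray_center (a point): centre of the tray, 40 mm above its underside, axes as the tray's. Under the tray's corners, at x = +-40 mm, y = +-65 mm from here, hang four round lugs, 14 mm in diameter and 12 mm long below the underside, their ends chamfered by 2 to 2.5 mm
- shaker: the reciprocating shaker, fixed: a low white box 200 x 190 mm (x, y), 56 mm high. Origin: centre of its underside, on the bench; z up. It bears the carrier tray (the lower tray), which slides along the shaker's x only; its drive holds it with about 30 N of friction, so light sliding on it does not move it. Tray home: handle bar's middle 203 mm above this origin
- rail_level (a point): point 118 mm above the shaker's origin, axes as the shaker's, at the height of the tops of the carrier tray's two rails. The carrier was left at an unknown point of its stroke: its centre is anywhere from -17 to +17 mm along x from this point (not measured; it shows only in pictures and by feel), exact in y and yaw
- rail_left (a point): point at y = +65 mm from rail_level: centre line of one rail; the other is at y = -65 mm. Each rail is flat-topped, white, along x, 170 x 30 mm, with two square sockets 17 x 17 mm, 16 mm deep, at x = +-40 mm from the carrier's centre, mouths chamfered 1.5 mm. Vials between the rails are lower. The tray goes with its y along the shaker's y, either way round; on its lugs on the rails it is 12 mm too high
- jar: bystander: small jar, 38 mm across, 50 mm high; origin under its centre
- beaker: bystander: glass beaker, 68 mm across, 90 mm high; origin under its centre
- tipbox: bystander: grey open tip box 110 x 60 x 45 mm; origin under its centre
- reagent: bystander: amber bottle, 60 mm across, 130 mm high; origin under its centre
- marker: bystander: marker pen lying flat, 12 mm thick, 130 mm long along its x; origin at its underside's middle
- washbottle: bystander: white bottle, 64 mm across, 150 mm high; origin under its centre

How it is judged:
By the outcome, as a careful person would: the job done as asked, in the order asked, and still so for the second after the job is handed in, with the robot touching nothing.
It also fails if it takes over 67 s, if anything falls off the work surface, if the arm or the gripper's body presses on something with over 40 N, if the wrist force passes 120 N, or if a joint passes its speed limit or range.

## Robot

A 6-joint arm with a two-finger parallel gripper is mounted at the origin on the work surface. World frame = base frame: x ahead of the robot, y to its left, z up, the work surface at z = 0. Lengths are in m, angles in degrees, forces in N, time in s.
With the tool pointing down it reaches from about 0.4 to 0.825 m from the base axis. Payload 7 kg.
Tool frame: the origin (TCP) lies at the very end of the fingers, on their centre line; the grasp point (between the pads) lies hold_point_z behind it (hold_point_z is the distance from the TCP to the grasp point, in m); z points along the fingers, y is the direction in which the jaws open and shut (so a half turn about z gives the same grasp; the last joint's range is limited). The gripper opens to 88 mm and grips with 3 to 60 N. Pads are 19 mm wide; open, the fingers measure 130 mm over their backs; the gripper's body (78 mm by 193 mm) begins 47 mm behind the grasp point.
Start: joints at [84.689, 20.546, 0.682, 0, -70.136, -16.507], TCP at [0.251, 0.627, 0.227] pointing down, gripper open.
Joint ranges: [-176.03, 176.03], [-82.01, 121.73], [-58.28, 71.71], [-173.87, 95.51], [-174.79, -0.11], [-173.66, 173.66]. Speed limits (degrees/s): [136.94, 136.94, 172.46, 180, 180, 180].

## Interface

Orientations are given as [roll, pitch, yaw] about the fixed x, y, z axes, in that order (R = Rz(yaw) Ry(pitch) Rx(roll)).
In Python, from plant import get_obs, snapshot, close_job, hold_point_z gives the robot as it stands. The module is installed in compiled form; this text tells all that it offers.
- The arm moves only by the tool jog_arm, never from a script. Its argument "commands" is a list of rows, each a list of 4 numbers: the shift along the world's x, y, z in mm, then the turn about the world's z in degrees. In form: [[x, y, z, turn], ...]. A call has exactly 10 rows; each row shifts and turns the commanded pose from where the row before left it; what a row does not reach is not made up. A row lasts 1/12 s, in which the tool goes at most 41.7 mm and 7.16 degrees, less where a joint would pass 70% of its speed; a pose out of reach is approached as far as the arm can. A call is refused whole if a number of a shift passes 41.7 or a number of a turn 7.16, either way. A call with a gripper value outside its range is refused whole. "fingers" is the finger opening in mm, from 0 to 87.6, set as the call begins (left out, the last holds). The fingers move at their own pace and stop on an object; the grip force is fixed at half the most. Time passes only in rows, so rows that do not move let the fingers close, or fill a call up. It gives the time, the measured TCP pose, the force and the opening at its end, in the units of the state.
- get_obs(): the state, without advancing time (a new reading comes with each control period).
- snapshot(name): name is "scene" or "side" or "wrist"; returns a dict with "image" (384x512x3 uint8, red, green, blue), "fov_y" (degrees; the focal length in pixels is half the picture's height over the tangent of half this angle, whatever the lens; pixels are square), "cx", "cy" (the principal point, pixels), "rvec" (rotation vector, rad) and "tvec" (3), from world to camera coordinates, as OpenCV has them; the wrist camera has in their place "mount" (4x4, takes a point from camera to tool coordinates, whose origin is the TCP and whose axes are the flange's). Camera axes: x right, y down, z forward; pixel columns grow to the right and rows downward; lengths in m; the calibration is good to about 2 mm. A picture is of the moment at which its call begins: read the wrist's pose just before it. There is no depth.
- close_job(): hands the job in, once; it reports no verdict.
The state is a dict: "clock": time; "joint_pos": joint angles; "qvel": joint speeds; "tau": joint torques, N m; "tool_pos": TCP position; "orientation": TCP orientation; "force": force on the tool from outside, world axes, zero at the start; "moment": the same for the moment, N m; "opening": finger opening in m.
Only numpy, scipy, OpenCV 4.12 (cv2) and the standard library are available. Lean on these libraries where they do the work, as an engineer would, in place of code of your own. Each camera call takes 0.05 s, during which the arm holds its last target.

## Working session

There is one attempt and no reset: what is moved stays moved. The work goes in short steps, Python scripts to look and compute and a tool call to move; the robot and the scene stay as the last step left them, time stands still between calls to the robot, and variables do not carry over. Pictures are saved under pics/ and viewed, and the job is handed in when it is done.

Besides the shell and the picture viewer there is one more tool, called as name(argument=value, ...) on one line, values as JSON. jog_arm: Moves the arm, as the interface text tells. Its arguments: {"type":"object","properties":{"commands":{"type":"array","items":{"type":"array","items":{"type":"number"}}},"fingers":{"type":"number"}},"required":["commands"]}

```bash
mkdir -p pics
cat > h.py <<'E'
import numpy as np,cv2
from plant import *
def save(name,fn,crop=None,scale=1):
    s=snapshot(name); im=s["image"][:,:,::-1]
    if crop: x0,y0,x1,y1=crop; im=im[y0:y1,x0:x1]
    if scale!=1: im=cv2.resize(im,None,fx=scale,fy=scale,interpolation=cv2.INTER_CUBIC)
    cv2.imwrite("pics/"+fn+".png",im); return s
def cam(s,T=None):
    f=192/np.tan(np.radians(s["fov_y"])/2)
    K=np.array([[f,0,s["cx"]],[0,f,s["cy"]],[0,0,1.]])
    if "rvec" in s:
        R=cv2.Rodrigues(np.array(s["rvec"],float))[0]; t=np.array(s["tvec"],float).ravel()
        return K,R,t
    M=T@np.array(s["mount"]); R=M[:3,:3].T; return K,R,-R@M[:3,3]
def tool(o):
    from scipy.spatial.transform import Rotation as Ro
    T=np.eye(4);T[:3,:3]=Ro.from_euler("xyz",o["orientation"],degrees=True).as_matrix();T[:3,3]=o["tool_pos"];return T
def toplane(c,uv,z):
    K,R,t=c; d=R.T@np.linalg.inv(K)@np.array([uv[0],uv[1],1.]); C=-R.T@t
    return C+d*(z-C[2])/d[2]
def proj(c,p):
    K,R,t=c; q=K@(R@np.array(p)+t); return q[:2]/q[2]
E
python3 - <<'E'
from h import *
import pickle
o=get_obs();print(o,hold_point_z)
d={}
for n in("scene","side","wrist"):
    s=save(n,n+"0"); d[n]=s; print(n,{k:v for k,v in s.items() if k!="image"})
d["o"]=o
pickle.dump(d,open("d0.pkl","wb"))
E
```

```text
{'clock': 0.0, 'joint_pos': array([ 8.46888224e+01,  2.05900855e+01,  6.31180339e-01, -2.02504351e-02,
       -7.01349036e+01, -1.65089913e+01]), 'qvel': array([ 0.0447978 ,  0.01740541,  0.01988969, -0.02937254, -0.0127415 ,
       -0.03140628]), 'tau': array([ 5.12811657e-04, -5.82718241e+01,  2.93053436e+01,  6.99672773e+00,
        6.93808499e-03, -1.57439986e-04]), 'tool_pos': array([0.25071156, 0.62616478, 0.22561781]), 'orientation': array([ 1.79904648e+02, -8.40810108e-03, -2.18270588e+01]), 'force': array([-0.16418695,  0.24939387, -0.33370145]), 'moment': array([ 0.01048775, -0.02296326, -0.01470225]), 'opening': 0.08772233891905408} 0.0188
scene {'fov_y': 50.87723308071596, 'cx': 258.08309258974185, 'cy': 188.9524126759294, 'rvec': array([ 2.10320839,  0.82127552, -0.37958172]), 'tvec': array([-0.46597522, -0.13653685,  1.20736289])}
side {'fov_y': 53.92450637051564, 'cx': 256.32343019786987, 'cy': 194.7047401566124, 'rvec': array([ 0.75691781, -2.63321843,  1.02264196]), 'tvec': array([0.52747481, 0.28841674, 0.84590153])}
wrist {'fov_y': 68.6226309822753, 'cx': 259.6668746594127, 'cy': 188.39257972315355, 'mount': array([[-1.07381701e-03, -9.60147231e-01, -2.79492652e-01,
         7.65158965e-02],
       [ 9.99997380e-01, -4.65960643e-04, -2.24128745e-03,
        -2.25852116e-04],
       [ 2.02173336e-03, -2.79494326e-01,  9.60145215e-01,
        -1.58443513e-01],
       [ 0.00000000e+00,  0.00000000e+00,  0.00000000e+00,
         1.00000000e+00]])}
```

View pics/scene0.png

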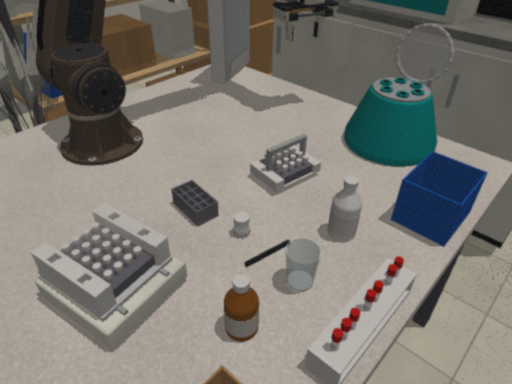

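View pics/side0.png

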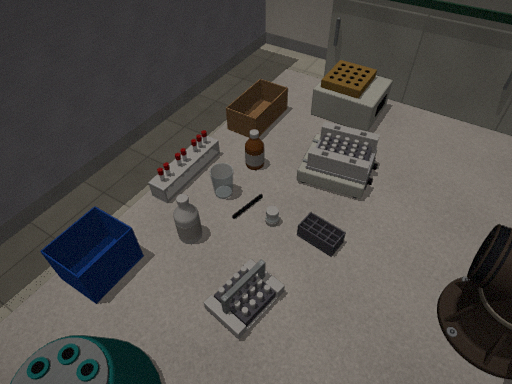

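View pics/wrist0.png

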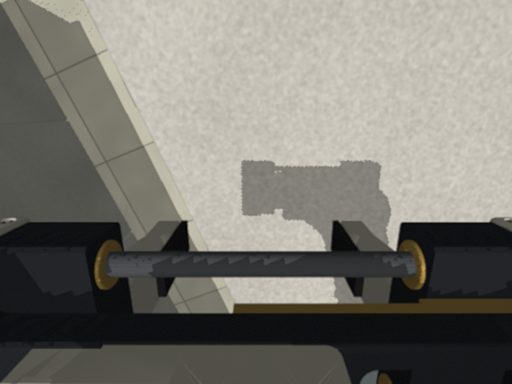

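The scene view shows the tray around (287,165) and the shaker around (110,270). In the side view they are at (245,295) and (340,160). The wrist view shows bare bench only. I'll enlarge crops next.

Run:
```python
import pickle,cv2
d=pickle.load(open("d0.pkl","rb"))
def crop(n,fn,x0,y0,x1,y1,s):
    im=d[n]["image"][y0:y1,x0:x1,::-1]
    cv2.imwrite("pics/"+fn+".png",cv2.resize(im,None,fx=s,fy=s,interpolation=cv2.INTER_CUBIC))
crop("scene","tr_sc",240,125,340,200,8)
crop("side","tr_si",195,250,295,340,6)
crop("scene","sh_sc",25,200,195,355,4)
crop("side","sh_si",285,110,395,210,6)
```

```text
(no output)
```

View pics/tr_sc.png

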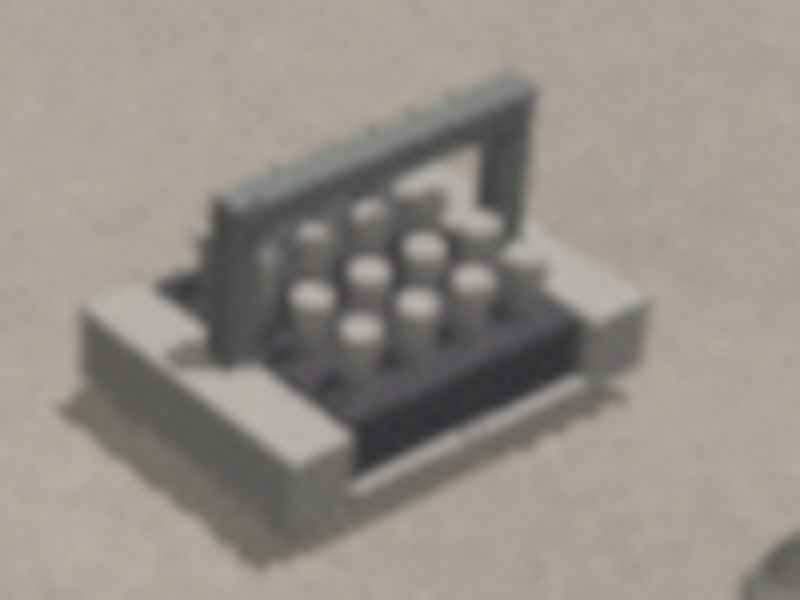

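View pics/tr_si.png

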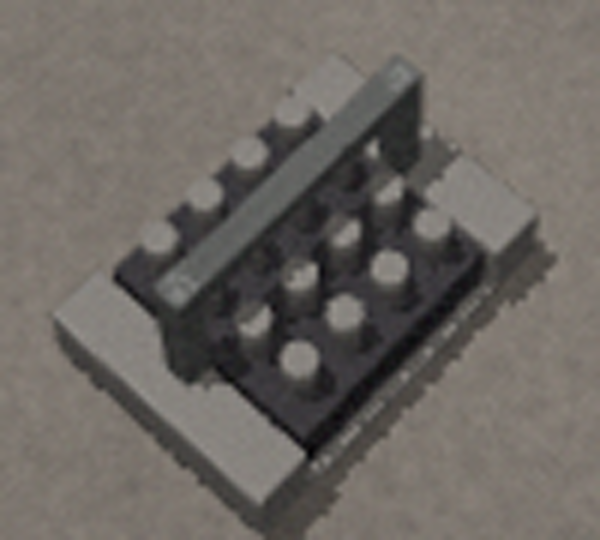

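View pics/sh_sc.png

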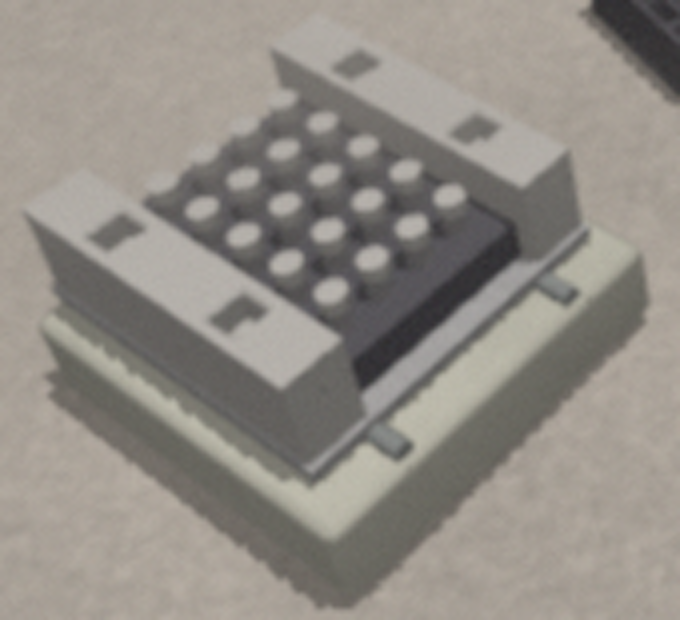

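View pics/sh_si.png

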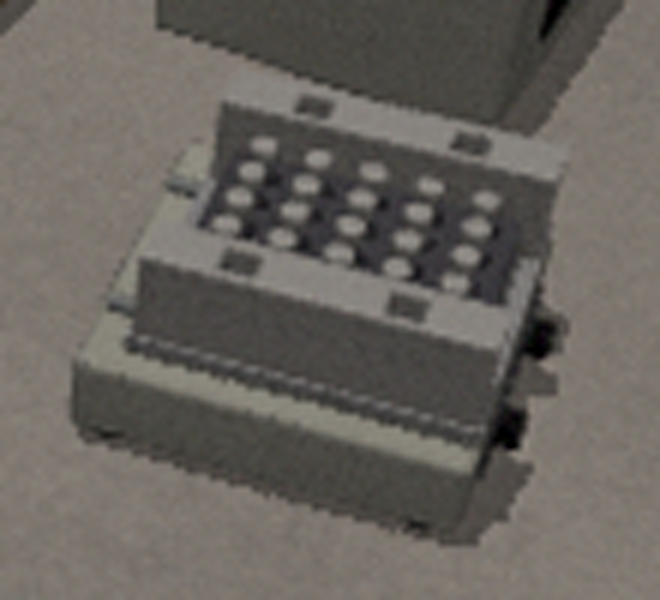

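```bash
cat > m.py <<'E'
from h import *
import pickle
d=pickle.load(open("d0.pkl","rb"))
cs=cam(d["scene"]);ci=cam(d["side"])
def P(c,uv,s,off,z): return toplane(c,((uv[0]+.5)/s-.5+off[0],(uv[1]+.5)/s-.5+off[1]),z)*1000
def show(t,c,s,off,z,pts):
    for k,uv in pts.items(): print(t,k,P(c,uv,s,off,z)[:2].round(1))
show("sc bar",cs,8,(240,125),.104,dict(near=(226,203),far=(525,80)))
show("si bar screws",ci,6,(195,250),.104,dict(l=(180,288),r=(400,75)))
show("si bar corners",ci,6,(195,250),.104,dict(l1=(155,283),l2=(187,308),r1=(400,55),r2=(425,75)))
show("sc wall",cs,8,(240,125),.042,dict(l=(83,312),f=(300,465),f2=(352,437),r=(648,303)))
show("si wall",ci,6,(195,250),.042,dict(l=(55,320),f=(262,505),f2=(308,460),r=(540,215),r2=(465,155)))
show("sc sock",cs,4,(25,200),.118,dict(far1=(356,64),far2=(475,129),n1=(118,231),n2=(240,313)))
show("si sock",ci,6,(285,110),.118,dict(n1=(240,262),n2=(407,304),f1=(315,106),f2=(472,142)))
show("sc rail",cs,4,(25,200),.118,dict(f1=(320,15),f2=(570,152),f3=(525,188),n1=(85,170),n1b=(25,208),n2=(338,342),n2b=(283,388)))
show("sc base top",cs,4,(25,200),.056,dict(a=(45,325),b=(335,540),c=(645,250)))
show("si base top",ci,6,(285,110),.056,dict(a=(75,365),b=(465,470)))
E
python3 m.py
```

```text
sc bar near [488.2 188.4]
sc bar far [509.8 313.5]
si bar screws l [507.  305.9]
si bar screws r [487.8 192.4]
si bar corners l1 [515.5 309. ]
si bar corners l2 [500.6 310.7]
si bar corners r1 [492.5 185. ]
si bar corners r2 [479.9 187.5]
sc wall l [435.1 180.9]
sc wall f [540.8 165.9]
sc wall f2 [543.3 188.3]
sc wall r [567.1 314.1]
si wall l [561.9 317.5]
si wall f [456.9 334.4]
si wall f2 [452.2 312.3]
si wall r [430.1 184. ]
si wall r2 [468.  176.7]
sc sock far1 [ 442.7 -212.3]
sc sock far2 [ 521.6 -199.7]
sc sock n1 [ 463.3 -340.5]
sc sock n2 [ 542.  -328.1]
si sock n1 [ 520.9 -199.4]
si sock n2 [ 442.8 -212.8]
si sock f1 [ 540.3 -327.7]
si sock f2 [ 461.9 -341.2]
sc rail f1 [ 397.5 -204.3]
sc rail f2 [ 565.4 -179.2]
sc rail f3 [ 569.  -206.7]
sc rail n1 [ 417.7 -333.3]
sc rail n1b [ 421.3 -361.5]
sc rail n2 [ 584.  -309.1]
sc rail n2b [ 588.2 -335.7]
sc base top a [ 426.2 -374.9]
sc base top b [ 617.  -345.3]
sc base top c [ 588.5 -162. ]
si base top a [ 581.2 -156.5]
si base top b [ 392.6 -188.9]
```

Both cameras agree on the key poses:
- **Tray:** centre about (498, 249.5) mm, yaw about -9.3°.
- **Carrier:** centre about (492, -270) mm, yaw about 9.1°, roughly -15 mm along its stroke.

Next I'll hover over the tray.

jog_arm(commands=[[12.35,-18.9,0,-3.87],[12.35,-18.9,0,-3.87],[12.35,-18.9,0,-3.87],[12.35,-18.9,0,-3.87],[12.35,-18.9,0,-3.87],[12.35,-18.9,0,-3.87],[12.35,-18.9,0,-3.87],[12.35,-18.9,0,-3.87],[12.35,-18.9,0,-3.87],[12.35,-18.9,0,-3.87]], fingers=87)

```text
clock: 0.98
tool_pos: [0.3747, 0.4365, 0.2264]
orientation: [180.0, -0.0, -60.7]
force: [1.0, -0.4, 0.6]
opening: 0.0868
```

jog_arm(commands=[[13.7,-21,0,-4.3],[13.7,-21,0,-4.3],[13.7,-21,0,-4.3],[13.7,-21,0,-4.3],[13.7,-21,0,-4.3],[13.7,-21,0,-4.3],[13.7,-21,0,-4.3],[13.8,-21,0,-4.3],[13.8,-21,0,-4.3],[0,0,0,0]])

```text
clock: 1.82
tool_pos: [0.4991, 0.2457, 0.2263]
orientation: [180.0, -0.1, -99.6]
force: [-0.2, -0.4, 0.6]
opening: 0.087
```

Run:
```python
from h import *
import pickle
o=get_obs();print(o["clock"],o["tool_pos"],o["orientation"],o["joint_pos"].round(1),o["force"])
s=save("wrist","w1",None,1.5); pickle.dump((o,s),open("w1.pkl","wb"))
c=cam(s,tool(o))
for p in [(498,249.5,104)]: print(proj(c,np.array(p)/1000))
```

```text
1.8167 [0.49910783 0.24565312 0.22629911] [ 1.79982791e+02 -5.67476319e-02 -9.96202858e+01] [ 46.4   9.4 -14.5   0.  -66.1 -56. ] [-0.16584117 -0.39098615  0.59201725]
[262.51288519 185.50795694]
```

View pics/w1.png

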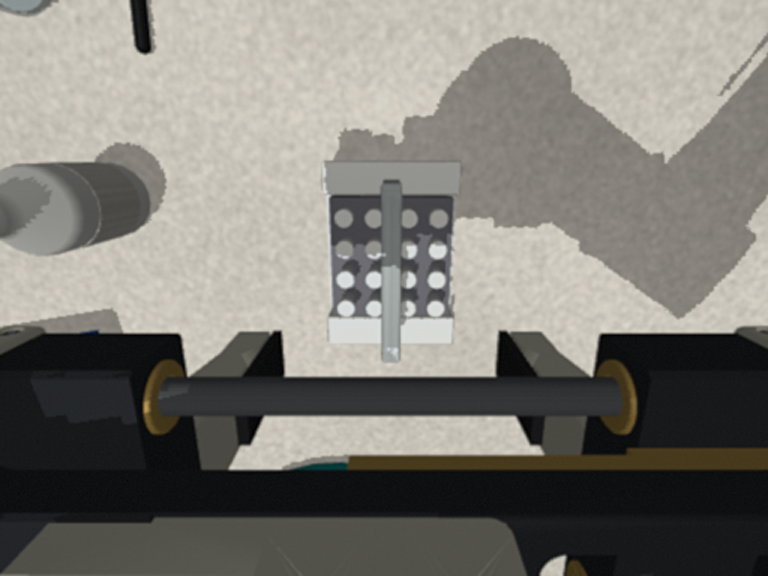

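The wrist view shows the handle bar almost vertical in the picture, with end centres near (391,181) and (390,359) in the 1.5x image. The wash bottle stands to the left.

Run:
```python
from h import *
import pickle
o,s=pickle.load(open("w1.pkl","rb")); c=cam(s,tool(o))
f=lambda u,v:((u+.5)/1.5-.5,(v+.5)/1.5-.5)
for n,u,v,z in [("barfar",391,181,.104),("barnear",390.5,360,.104),("wl",324,161,.042),("wr",461,161,.042),("nl",329,343,.042),("nr",453,343,.042)]:
    print(n,(toplane(c,f(u,v),z)*1000).round(1))
```

```text
barfar [489.1 184.5 104. ]
barnear [510.8 310.2 104. ]
wl [538.4 163.7  42. ]
wr [433.  181.6  42. ]
nl [566.7 315.5  42. ]
nr [458.8 333.9  42. ]
```

jog_arm(commands=[[0,2.8,-16,0],[0,0,-16,0],[0,0,-16,0],[0,0,-16,0],[0,0,-16,0],[0,0,-16,0],[0,0,-16,0],[0,0,-16,0],[0,0,-16,0],[0,0,0,0]])

```text
clock: 2.7
tool_pos: [0.4959, 0.2507, 0.0795]
orientation: [179.8, -0.2, -99.2]
force: [-0.9, -1.2, -0.7]
opening: 0.0873
```

jog_arm(commands=[[0,0,-4,0],[0,0,0,0],[0,0,0,0],[0,0,0,0],[0,0,0,0],[0,0,0,0],[0,0,0,0],[0,0,0,0],[0,0,0,0],[0,0,0,0]], fingers=40)

```text
clock: 3.53
tool_pos: [0.4979, 0.2514, 0.0786]
orientation: [180.0, -0.0, -99.2]
force: [0.4, -0.1, 0.0]
opening: 0.0403
```

jog_arm(commands=[[0,0,0,0],[0,0,0,0],[0,0,0,0],[0,0,0,0],[0,0,0,0],[0,0,0,0],[0,0,0,0],[0,0,0,0],[0,0,0,0],[0,0,0,0]], fingers=0)

```text
clock: 4.37
tool_pos: [0.4979, 0.2515, 0.0785]
orientation: [180.0, -0.0, -99.2]
force: [1.5, -0.4, -2.4]
opening: 0.0134
```

jog_arm(commands=[[0,0,2,0],[0,0,3,0],[0,0,5,0],[0,0,10,0],[0,0,15,0],[0,0,20,0],[0,0,20,0],[0,0,20,0],[0,0,20,0],[0,0,15,0]])

```text
clock: 5.2
tool_pos: [0.4981, 0.2515, 0.2114]
orientation: [-179.9, 0.1, -99.2]
force: [0.1, -0.6, -4.2]
opening: 0.0132
```

jog_arm(commands=[[0,0,12,0],[0,0,6,0],[0,0,2,0],[0,0,0,0],[0,0,0,0],[0,0,0,0],[0,0,0,0],[0,0,0,0],[0,0,0,0],[0,0,0,0]])

```text
clock: 6.03
tool_pos: [0.4978, 0.2514, 0.2283]
orientation: [180.0, -0.0, -99.2]
force: [0.5, -0.4, -3.1]
opening: 0.0139
```

Run:
```python
from h import *
import pickle
o=get_obs();print(o)
w=save("wrist","w2",None,1.5)
sc=save("scene","sc2",(220,80,340,180),6); si=save("side","si2",(170,200,330,320),5); pickle.dump((o,w,sc,si),open("w2.pkl","wb"))
```

```text
{'clock': 6.0333, 'joint_pos': array([ 4.69049651e+01,  9.48662316e+00, -1.41440819e+01, -2.63530955e-03,
       -6.63962927e+01, -5.61239346e+01]), 'qvel': array([-0.06077252, -0.14202288,  0.08072146,  0.02829352, -0.07631216,
       -0.07280751]), 'tau': array([-7.37943137e-04, -4.39776635e+01,  3.00482583e+01,  7.46624440e+00,
       -5.63997834e-02, -4.22714766e-04]), 'tool_pos': array([0.49784128, 0.25138714, 0.22829409]), 'orientation': array([ 1.79982947e+02, -2.10690115e-02, -9.92200221e+01]), 'force': array([ 0.45308687, -0.37491604, -3.11180693]), 'moment': array([ 0.08566089, -0.0683096 ,  0.02895412]), 'opening': 0.01389132453507443}
```

View pics/w2.png

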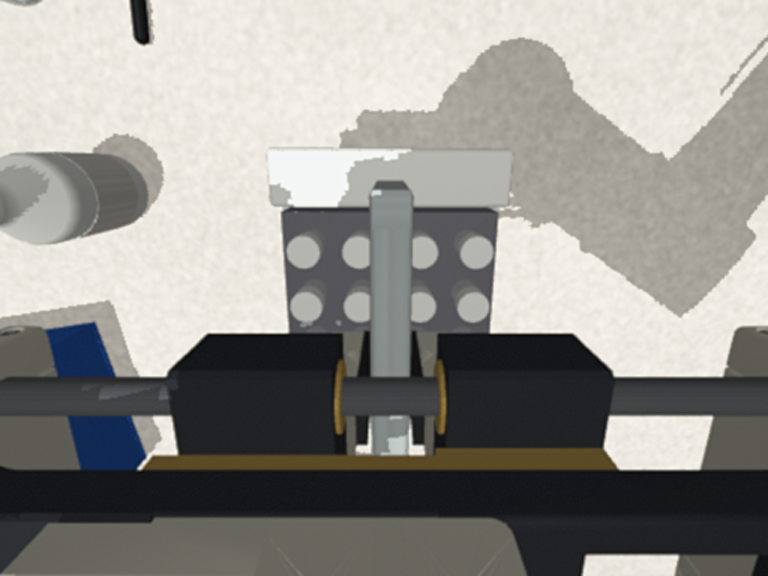

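View pics/sc2.png

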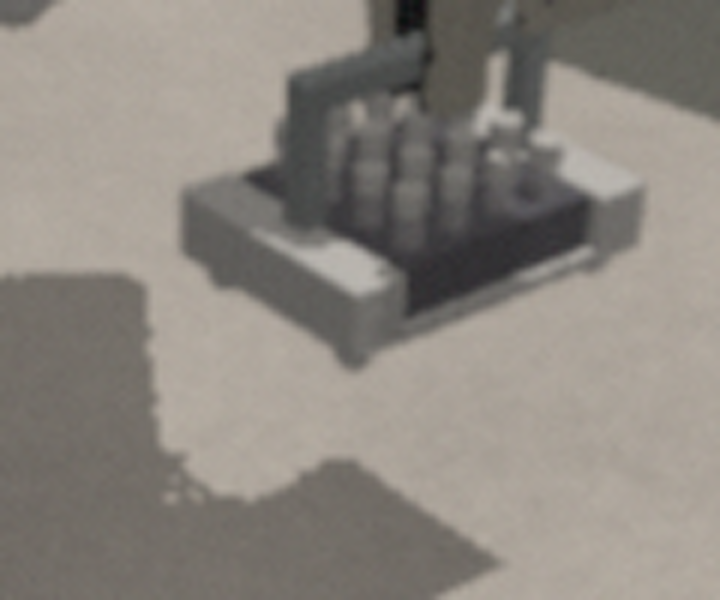

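View pics/si2.png

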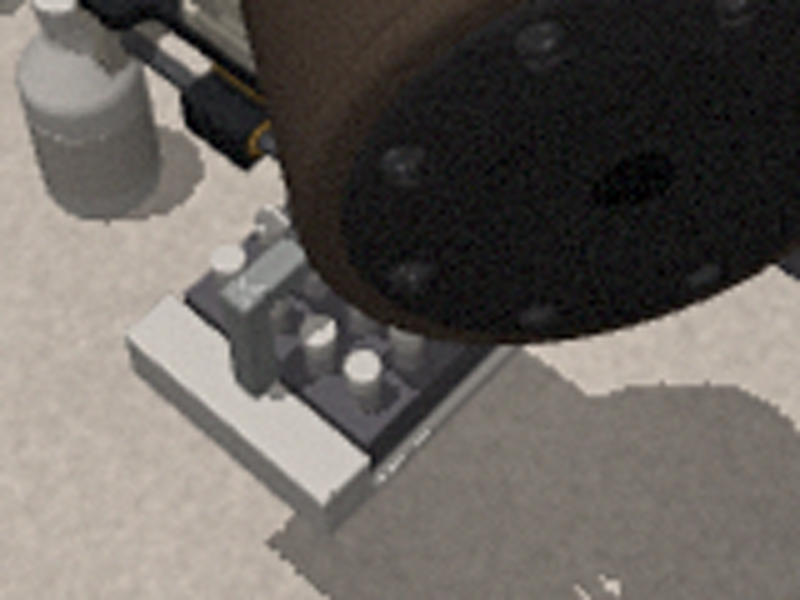

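Run:
```python
from h import *
import pickle
o,w,sc,si=pickle.load(open("w2.pkl","rb")); cw=cam(w,tool(o));cs=cam(sc);ci=cam(si)
def q(n,c,s,off,z,u,v):
    p=toplane(c,((u+.5)/s-.5+off[0],(v+.5)/s-.5+off[1]),z)
    a=np.radians(-9.2) # tray yaw from tool
    d=(p[:2]-o["tool_pos"][:2])*1000; R=np.array([[np.cos(a),np.sin(a)],[-np.sin(a),np.cos(a)]])
    print(n,(R@d).round(1))   # in tray axes about tool; expect corners +-55,+-78, bar end 64
zt=.1919; zb=.2539
q("sc l (-55,-78)",cs,6,(220,80),zt,182,190);q("sc f (55,-78)",cs,6,(220,80),zt,355,298);q("sc r (55,78)",cs,6,(220,80),zt,645,188)
q("si l (55,78)",ci,5,(170,200),zt,128,338);q("si f (-55,78)",ci,5,(170,200),zt,325,508)
q("si barend (0,64)",ci,5,(170,200),zb,231,300)
q("w l (55,-78)",cw,1.5,(0,0),zt,268,149);q("w r (-55,-78)",cw,1.5,(0,0),zt,512,150)
q("w barend (0,-64)",cw,1.5,(0,0),zb,391,192)
```

```text
sc l (-55,-78) [-53.7 -78.3]
sc f (55,-78) [ 54.2 -80. ]
sc r (55,78) [56.8 73.1]
si l (55,78) [51.5 75.3]
si f (-55,78) [-55.8  76.4]
si barend (0,64) [ 0.4 61.1]
w l (55,-78) [ 54.7 -79.9]
w r (-55,-78) [-52.8 -79.3]
w barend (0,-64) [  0.7 -65.8]
```

The tray is held level, with its centre about 2 mm toward its -y from the tool. I'll carry it part of the way and look at the carrier again with the wrist camera.

jog_arm(commands=[[0,-5,2,0],[0,-12,4,1],[0,-20,6,1],[0,-26,6,1],[0,-30,2,1],[0,-30,0,1],[0,-30,0,1],[0,-30,0,1],[0,-30,0,1],[0,-30,0,1]])

```text
clock: 7.02
tool_pos: [0.4975, 0.0067, 0.249]
orientation: [-180.0, 0.0, -90.2]
force: [0.7, -0.5, -3.1]
opening: 0.0136
```

jog_arm(commands=[[0,-30,0,1],[0,-28,0,1],[0,-24,0,1],[0,-18,0,1],[0,-12,0,1],[0,-8,0,1],[0,-4,0,1],[-6,-4,0,2.5],[0,0,0,0],[0,0,0,0]])

```text
clock: 7.85
tool_pos: [0.4917, -0.1199, 0.2488]
orientation: [-180.0, -0.0, -80.8]
force: [1.1, 0.1, -3.1]
opening: 0.0134
```

jog_arm(commands=[[0,0,0,0],[0,0,0,0],[0,0,0,0],[0,0,0,0],[0,0,0,0],[0,0,0,0],[0,0,0,0],[0,0,0,0],[0,0,0,0],[0,0,0,0]])

```text
clock: 8.68
tool_pos: [0.4919, -0.1196, 0.2485]
orientation: [180.0, 0.0, -80.7]
force: [0.0, -0.7, -3.0]
opening: 0.0137
```

Run:
```python
from h import *
import pickle
o=get_obs();print(o["clock"],o["tool_pos"],o["orientation"],o["force"],o["moment"],o["joint_pos"].round(1))
w=save("wrist","w3",None,1.5); pickle.dump((o,w),open("w3.pkl","wb"))
```

```text
8.6833 [ 0.49185065 -0.11956895  0.24852471] [ 1.79994714e+02  1.79567711e-03 -8.07211138e+01] [ 0.03948514 -0.66312428 -3.02504417] [ 0.10744682  0.00768878 -0.02327375] [  8.6   3.6 -18.2  -0.  -68.1   0.7]
```

View pics/w3.png

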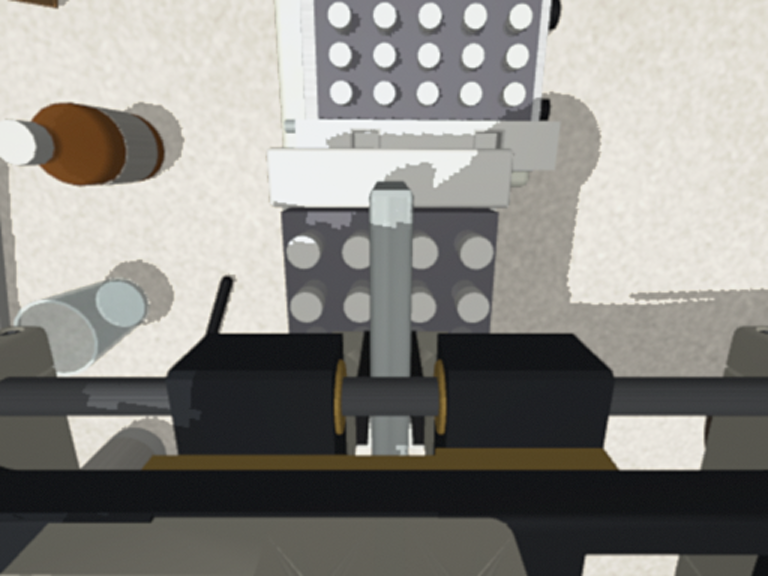

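The near rail's sockets can be seen just past the tray's wall, at about u = 353–381 and 474–500, with their upper edge at v≈131.

Run:
```python
from h import *
import pickle
o,w=pickle.load(open("w3.pkl","rb"))
im=w["image"][75:110,225:345,::-1]; cv2.imwrite("pics/w3c.png",cv2.resize(im,None,fx=6,fy=6,interpolation=cv2.INTER_CUBIC))
cw=cam(w,tool(o))
c=np.array([.492,-.2702]);a=np.radians(9.1);R=np.array([[np.cos(a),-np.sin(a)],[np.sin(a),np.cos(a)]])
for n,x,y in [("s+ outer",48.5,56.5),("s+ inner",31.5,56.5),("s-",-31.5,56.5),("s-",-48.5,56.5),("s+",48.5,65),("rail edge",0,50)]:
    p=c+R@np.array([x,y])/1000; u=proj(cw,[*p,.118]); print(n,((u-[225,75])*6+2.5).round(0))
```

```text
s+ outer [66. 82.]
s+ inner [172.  82.]
s- [562.  83.]
s- [667.  83.]
s+ [ 68. 137.]
rail edge [368.  40.]
```

View pics/w3c.png

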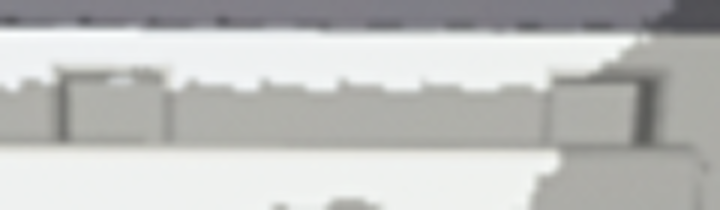

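jog_arm(commands=[[0,-6,0,0],[0,-14,0,0],[0,-20,0,0],[0,-24,0,0],[0,-24,0,0],[0,-22,0,0],[0,-18,0,0],[0,-12,0,0],[0,-7,0,0],[0.1,-2.4,0,0]])

```text
clock: 9.57
tool_pos: [0.4918, -0.2699, 0.2483]
orientation: [180.0, 0.0, -80.8]
force: [0.2, 0.5, -3.1]
opening: 0.0137
```

jog_arm(commands=[[0,0,-6,0],[0,0,-8,0],[0,0,-8,0],[0,0,-8,0],[0,0,-6,0],[0,0,-5,0],[0,0,-4,0],[0,0,-2,0],[0,0,0,0],[0,0,0,0]])

```text
clock: 10.4
tool_pos: [0.4921, -0.2691, 0.2017]
orientation: [-180.0, -0.0, -80.7]
force: [-0.1, 0.4, -3.2]
opening: 0.0137
```

Run:
```python
from h import *
import pickle
o=get_obs();print(o["clock"],o["tool_pos"],o["orientation"],o["force"],o["moment"])
sc=save("scene","sc4",(25,170,195,325),4); si=save("side","si4",(275,80,395,180),6); pickle.dump((o,sc,si),open("w4.pkl","wb"))
```

```text
10.4 [ 0.49213631 -0.26906298  0.2017308 ] [-1.79988641e+02 -1.26105833e-02 -8.07120757e+01] [-0.11130869  0.39931323 -3.17357841] [ 0.06968411 -0.01506566 -0.01666981]
```

View pics/sc4.png

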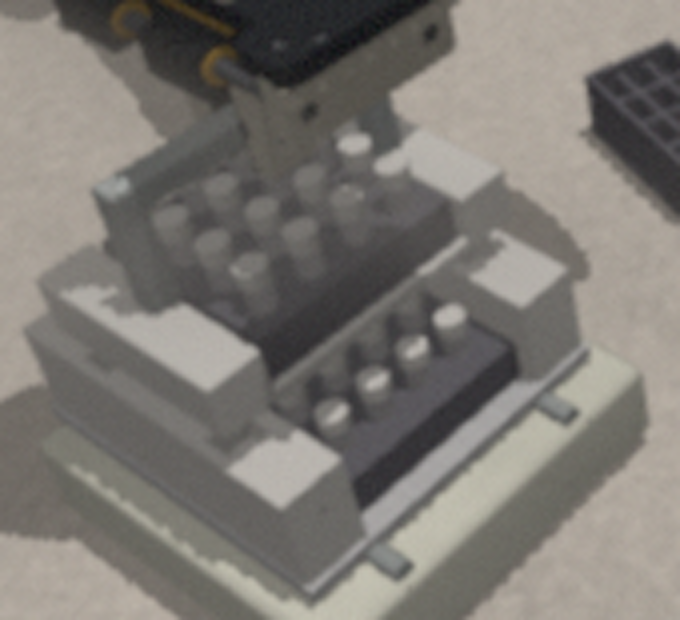

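View pics/si4.png

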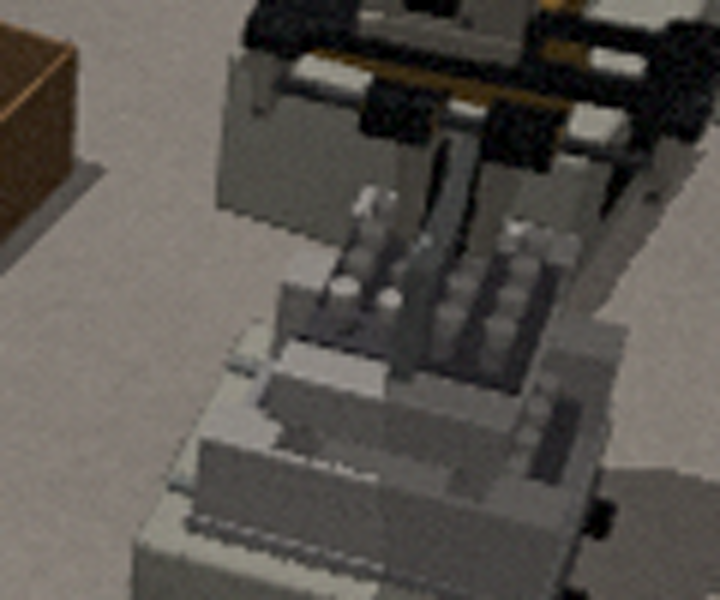

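jog_arm(commands=[[0,0,-1,0],[0,0,-1,0],[0,0,-1,0],[0,0,-1,0],[0,0,-0.5,0],[0,0,-0.3,0],[0,0,0,0],[0,0,0,0],[0,0,0,0],[0,0,0,0]])

```text
clock: 11.33
tool_pos: [0.492, -0.269, 0.1968]
orientation: [-180.0, -0.0, -80.7]
force: [0.6, 0.3, -3.6]
opening: 0.0135
```

jog_arm(commands=[[0,0,-0.2,0],[0,0,-0.2,0],[0,0,-0.2,0],[0,0,-0.2,0],[0,0,-0.2,0],[0,0,0,0],[0,0,0,0],[0,0,0,0],[0,0,0,0],[0,0,0,0]])

```text
clock: 12.17
tool_pos: [0.492, -0.269, 0.1958]
orientation: [-180.0, -0.0, -80.7]
force: [0.4, -0.3, -3.8]
opening: 0.0136
```

jog_arm(commands=[[0,0,-0.2,0],[0,0,-0.2,0],[0,0,-0.2,0],[0,0,-0.2,0],[0,0,-0.2,0],[0,0,0,0],[0,0,0,0],[0,0,0,0],[0,0,0,0],[0,0,0,0]])

```text
clock: 13.0
tool_pos: [0.492, -0.269, 0.1948]
orientation: [-180.0, -0.0, -80.7]
force: [0.4, 0.1, -3.3]
opening: 0.0138
```

jog_arm(commands=[[0,0,-0.2,0],[0,0,-0.2,0],[0,0,-0.2,0],[0,0,-0.2,0],[0,0,-0.2,0],[0,0,0,0],[0,0,0,0],[0,0,0,0],[0,0,0,0],[0,0,0,0]])

```text
clock: 13.83
tool_pos: [0.492, -0.269, 0.1938]
orientation: [180.0, -0.0, -80.7]
force: [-0.1, -0.4, -4.4]
opening: 0.0137
```

jog_arm(commands=[[0,0,-0.2,0],[0,0,-0.2,0],[0,0,-0.2,0],[0,0,-0.2,0],[0,0,-0.2,0],[0,0,0,0],[0,0,0,0],[0,0,0,0],[0,0,0,0],[0,0,0,0]])

```text
clock: 14.67
tool_pos: [0.492, -0.269, 0.1928]
orientation: [-180.0, -0.0, -80.7]
force: [0.6, -0.7, -3.0]
opening: 0.0139
```

jog_arm(commands=[[0,0,-0.2,0],[0,0,-0.2,0],[0,0,-0.2,0],[0,0,-0.2,0],[0,0,-0.2,0],[0,0,0,0],[0,0,0,0],[0,0,0,0],[0,0,0,0],[0,0,0,0]])

```text
clock: 15.5
tool_pos: [0.492, -0.269, 0.1918]
orientation: [-180.0, -0.0, -80.7]
force: [-0.5, -0.2, -3.2]
opening: 0.0138
```

The lugs are about 4.6 mm below rail-top level with no contact force, so they are in the sockets. I'll keep lowering.

jog_arm(commands=[[0,0,-0.4,0],[0,0,-0.4,0],[0,0,-0.4,0],[0,0,-0.4,0],[0,0,-0.4,0],[0,0,-0.4,0],[0,0,-0.3,0],[0,0,-0.3,0],[0,0,0,0],[0,0,0,0]])

```text
clock: 16.33
tool_pos: [0.492, -0.269, 0.1887]
orientation: [180.0, -0.0, -80.7]
force: [-0.1, 0.9, -3.5]
opening: 0.0137
```

jog_arm(commands=[[0,0,-0.4,0],[0,0,-0.4,0],[0,0,-0.4,0],[0,0,-0.4,0],[0,0,-0.4,0],[0,0,-0.3,0],[0,0,-0.3,0],[0,0,0,0],[0,0,0,0],[0,0,0,0]])

```text
clock: 17.17
tool_pos: [0.492, -0.269, 0.1862]
orientation: [-180.0, -0.0, -80.7]
force: [1.1, -0.6, -3.8]
opening: 0.014
```

jog_arm(commands=[[0,0,-0.2,0],[0,0,-0.2,0],[0,0,-0.2,0],[0,0,-0.2,0],[0,0,-0.2,0],[0,0,0,0],[0,0,0,0],[0,0,0,0],[0,0,0,0],[0,0,0,0]])

```text
clock: 18.0
tool_pos: [0.492, -0.269, 0.1851]
orientation: [180.0, 0.0, -80.7]
force: [-0.7, 0.6, -3.3]
opening: 0.0136
```

jog_arm(commands=[[0,0,-0.1,0],[0,0,-0.1,0],[0,0,-0.1,0],[0,0,-0.1,0],[0,0,-0.1,0],[0,0,0,0],[0,0,0,0],[0,0,0,0],[0,0,0,0],[0,0,0,0]])

```text
clock: 18.83
tool_pos: [0.492, -0.269, 0.1847]
orientation: [-180.0, -0.0, -80.7]
force: [-0.2, 0.7, -4.1]
opening: 0.014
```

jog_arm(commands=[[0,0,-0.1,0],[0,0,-0.1,0],[0,0,-0.1,0],[0,0,0,0],[0,0,0,0],[0,0,0,0],[0,0,0,0],[0,0,0,0],[0,0,0,0],[0,0,0,0]])

```text
clock: 19.67
tool_pos: [0.4921, -0.269, 0.1845]
orientation: [-180.0, -0.0, -80.7]
force: [0.4, 1.2, -1.8]
opening: 0.0137
```

jog_arm(commands=[[0,0,-0.1,0],[0,0,-0.1,0],[0,0,-0.1,0],[0,0,0,0],[0,0,0,0],[0,0,0,0],[0,0,0,0],[0,0,0,0],[0,0,0,0],[0,0,0,0]])

```text
clock: 20.5
tool_pos: [0.4923, -0.269, 0.1843]
orientation: [-180.0, -0.0, -80.7]
force: [2.5, 3.6, 2.1]
opening: 0.0142
```

jog_arm(commands=[[0,0,-0.1,0],[0,0,-0.1,0],[0,0,0,0],[0,0,0,0],[0,0,0,0],[0,0,0,0],[0,0,0,0],[0,0,0,0],[0,0,0,0],[0,0,0,0]])

```text
clock: 21.33
tool_pos: [0.4924, -0.269, 0.1843]
orientation: [-179.9, -0.0, -80.7]
force: [3.2, 4.4, 5.7]
opening: 0.0139
```

Run:
```python
from h import *
import pickle
o=get_obs();print(o["clock"],o["tool_pos"],o["orientation"],o["force"],o["moment"])
sc=save("scene","sc5",(25,170,195,325),4); si=save("side","si5",(275,80,395,180),6); pickle.dump((o,sc,si),open("w5.pkl","wb"))
```

```text
21.3333 [ 0.49241895 -0.26898102  0.18425252] [-1.79946553e+02 -2.08827877e-02 -8.07053465e+01] [3.18504979 4.38007927 5.70665451] [ 1.60346707 -0.72162439 -0.02713641]
```

View pics/sc5.png

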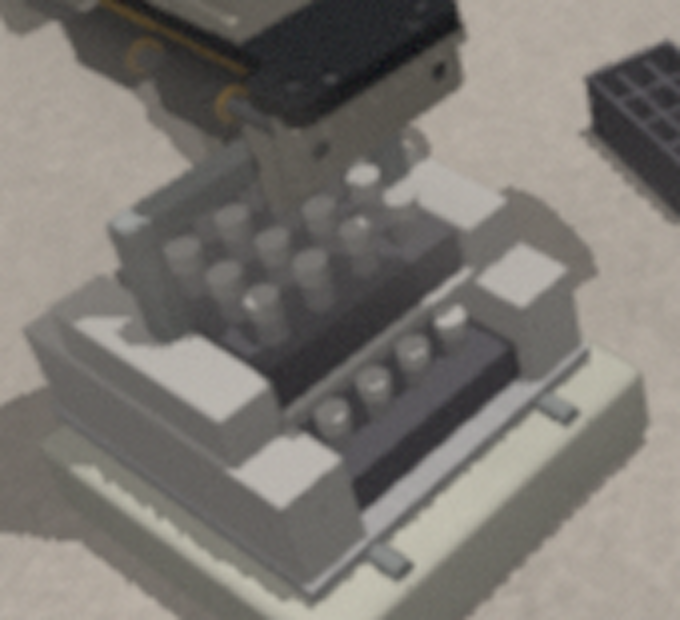

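View pics/si5.png

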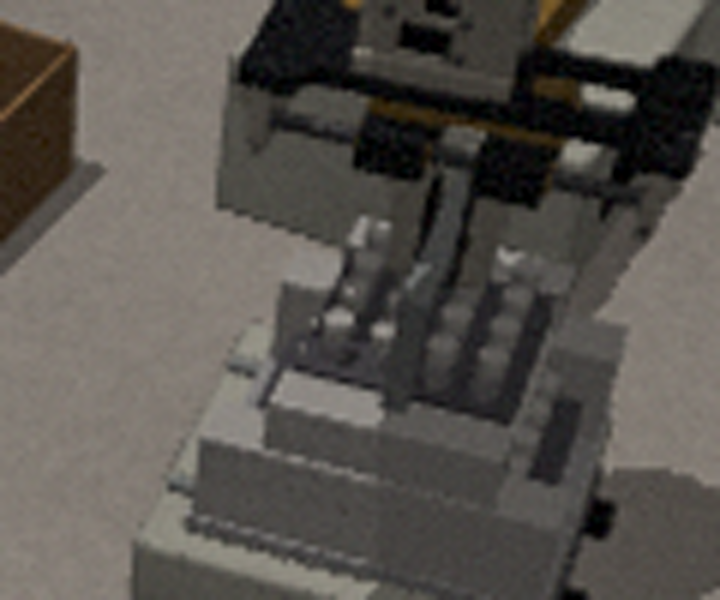

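The tray's walls now sit on the rails at the expected height: TCP at 184.3 mm against 184.4 predicted. A small sideways load remains, so I'll relieve it before letting go.

jog_arm(commands=[[0.2,0.2,0,0],[0.2,0.2,0,0],[0,0.2,0,0],[0,0,0,0],[0,0,0,0],[0,0,0,0],[0,0,0,0],[0,0,0,0],[0,0,0,0],[0,0,0,0]])

```text
clock: 22.27
tool_pos: [0.4925, -0.2689, 0.1842]
orientation: [-180.0, -0.0, -80.7]
force: [2.2, 1.2, 4.9]
opening: 0.014
```

Run:
```python
from h import *
o=get_obs();print(o["clock"],o["tool_pos"],o["orientation"],o["force"],o["moment"])
```

```text
22.2667 [ 0.4925071  -0.26889593  0.18418613] [-1.79987607e+02 -4.99908992e-02 -8.07159005e+01] [2.20434978 1.21343302 4.91191944] [ 0.23264214 -0.45071282  0.05648816]
```

jog_arm(commands=[[0.2,0.2,-0.1,0],[0.2,0,-0.1,0],[0.2,0,-0.1,0],[0,0,0,0],[0,0,0,0],[0,0,0,0],[0,0,0,0],[0,0,0,0],[0,0,0,0],[0,0,0,0]])

```text
clock: 23.1
tool_pos: [0.4925, -0.2689, 0.1842]
orientation: [180.0, -0.1, -80.7]
force: [1.0, 0.4, 8.4]
opening: 0.0139
```

Run:
```python
from h import *
o=get_obs();print(o["clock"],o["tool_pos"],o["orientation"],o["force"],o["moment"])
```

```text
23.1 [ 0.49250642 -0.26890841  0.18418179] [ 1.79959421e+02 -5.64182215e-02 -8.07217468e+01] [1.04723183 0.35251967 8.4425996 ] [ 0.20799355  0.37035447 -0.02023233]
```

It is solidly seated: height no longer changes, the net press is about 12 N, and the sideways force is near zero. Releasing now.

jog_arm(commands=[[0,0,0.1,0],[0,0,0.1,0],[0,0,0,0],[0,0,0,0],[0,0,0,0],[0,0,0,0],[0,0,0,0],[0,0,0,0],[0,0,0,0],[0,0,0,0]], fingers=60)

```text
clock: 23.93
tool_pos: [0.493, -0.2682, 0.1838]
orientation: [180.0, -0.0, -80.7]
force: [0.6, -0.4, 0.2]
opening: 0.0596
```

jog_arm(commands=[[0,0,2,0],[0,0,4,0],[0,0,8,0],[0,0,12,0],[0,0,16,0],[0,0,20,0],[0,0,20,0],[0,0,20,0],[0,0,16,0],[0,0,12,0]])

```text
clock: 24.77
tool_pos: [0.4933, -0.2684, 0.3166]
orientation: [-179.9, -0.1, -80.7]
force: [0.6, -1.1, 0.1]
opening: 0.06
```

jog_arm(commands=[[0,10,0,0],[0,20,0,0],[0,25,0,0],[0,25,0,0],[0,25,0,0],[0,25,0,0],[0,20,0,0],[0,10,0,0],[0,0,0,0],[0,0,0,0]])

```text
clock: 25.6
tool_pos: [0.4929, -0.1077, 0.3138]
orientation: [-180.0, -0.0, -80.6]
force: [0.8, -0.8, 0.2]
opening: 0.0597
```

Run:
```python
from h import *
import pickle
o=get_obs();print(o["clock"],o["tool_pos"],o["orientation"],o["force"],o["moment"])
sc=save("scene","sc6",(25,170,195,325),4); si=save("side","si6",(275,80,395,180),6); w=save("wrist","w6",None,1.5); pickle.dump((o,sc,si,w),open("w6.pkl","wb"))
cv2.imwrite("pics/sc6f.png",sc["image"][:,:,::-1])
```

```text
25.6 [ 0.49286279 -0.1077065   0.31381003] [-1.79998392e+02 -1.29532199e-03 -8.06274942e+01] [ 0.82266553 -0.84590682  0.19235535] [ 0.05704271 -0.02658764  0.03560625]
```

View pics/sc6.png

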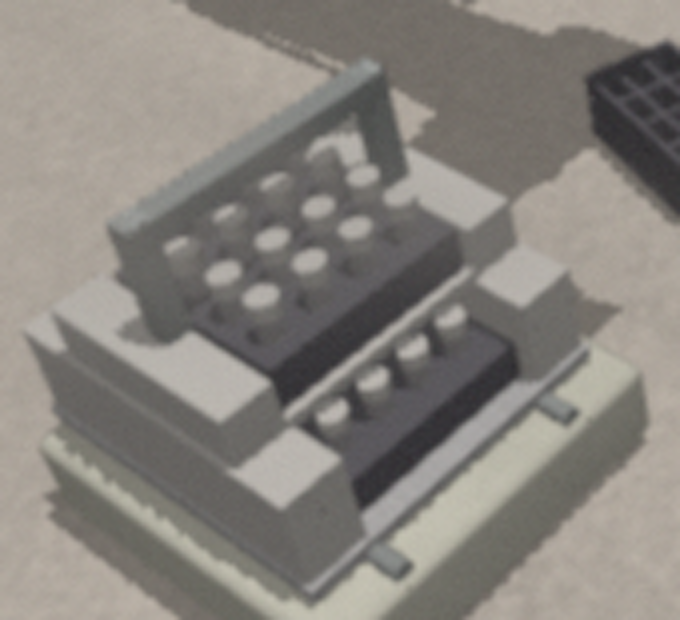

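View pics/si6.png

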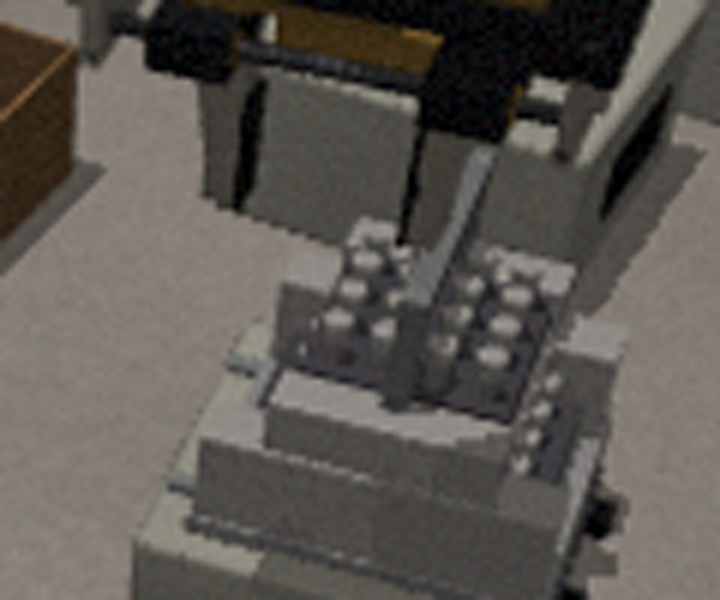

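View pics/sc6f.png

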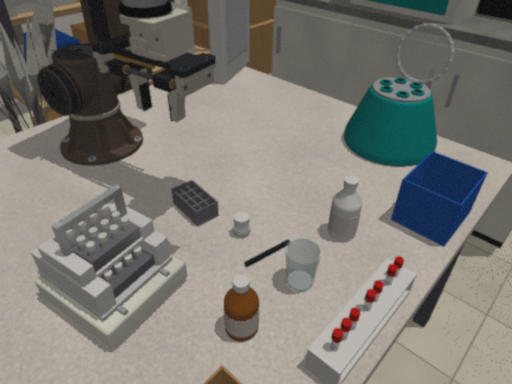

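The tray sits flush on both rails with the arm clear, and the other items look unmoved. I'll let the arm settle and then hand in.

jog_arm(commands=[[0,0,0,0],[0,0,0,0],[0,0,0,0],[0,0,0,0],[0,0,0,0],[0,0,0,0],[0,0,0,0],[0,0,0,0],[0,0,0,0],[0,0,0,0]])

```text
clock: 26.58
tool_pos: [0.493, -0.1081, 0.3138]
orientation: [-180.0, -0.0, -80.7]
force: [0.3, -0.1, -1.0]
opening: 0.0598
```

Run:
```python
from h import *
o=get_obs();print(o["clock"],abs(o["qvel"]).max(),o["force"])
print(close_job())
```

```text
26.5833 0.09389016509855039 [ 0.29071039 -0.14046796 -1.04085274]
the job is handed in; nothing more can be done
None
```

The vial tray is home on the shaker's carrier, released, and the job was handed in at 26.6 s with the arm backed away and at rest. I located the tray and carrier from all three cameras, lifted the tray by its handle bar, and lowered it slowly while checking the force.

- **Fit:** The lugs went straight into the sockets. I felt nothing at rail-top height, and first contact came at TCP z = 184.3 mm against an expected 184.4 mm for home.
- **Force:** The net press between the trays was about 12 N at the end of the moves, and I eased a small sideways load of about 5 N to about 1 N before letting go.
- **After release:** The pictures show the tray flush and level on both rails and the other items looking unmoved. I judged flush and level by eye in the last pictures, together with the seated height.
- **Disagreement:** The cameras differed by about 2 mm along y on where the tray and carrier were. I aimed between them, and the lugs still dropped in.

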